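# Put the bench tools back in their own trays

## Robot

A 6-joint arm with a two-finger parallel gripper is mounted at the origin on the work surface. World frame = base frame: x ahead of the robot, y to its left, z up, the work surface at z = 0. Lengths are in mm, angles in rad, forces in N, time in s.
With the tool pointing down it reaches from about 350 to 875 mm from the base axis. Payload 4.2 kg.
Tool frame: the origin (TCP) lies between the finger pads; the fingertips stand 8 mm ahead of it and the grasp point (between the pads) lies 11 mm behind it; z points along the fingers, y is the line along which they close (so a half turn about z gives the same grasp; the last joint's range is limited). The gripper opens to 85 mm and grips with 20 to 120 N. Pads are 22 mm wide; open, the fingers measure 114 mm over their backs; the gripper's body (76 mm by 85 mm) begins 54 mm behind the grasp point. The pads swing forward as they close: fully open they stand 13 mm farther back than shut.
Start: joints at [1.575, 0.385, 0.008, 0, -1.194, -0.259], TCP at [157.501, 604.808, 239.312] pointing down, gripper open.
Joint ranges: [-3.14, 3.14], [-1.21, 2.06], [-1.07, 1.41], [-3.16, 2.05], [-2.99, -0.16], [-3.1, 3.1]. Speed limits (rad/s): [2.79, 2.79, 3.14, 3.14, 3.14, 3.14].

## Interface

Orientations are given as a unit quaternion [x, y, z, w].
In Python, from bench import read_state, get_image, camera_params, job_done gives the robot as it stands.
- The arm moves only by the tool drive_tool, never from a script. Its argument "moves" is a list that holds one entry, the list of rows, each a list of 7 numbers: the shift along the tool's x, y, z in m, then the turn, a rotation vector about the tool's x, y, z in rad, then the closure in counts, from 0 (fully open) to 255 (shut). A call has 1 to 8 rows; each row shifts and turns the commanded pose from where the row before left it, along the tool's axes as they then stand; what a row does not reach is not made up. A row lasts 1/12 s, in which the tool goes at most 41.7 mm and 7.16 degrees, less where a joint would pass 70% of its speed; a pose out of reach is approached as far as the arm can. A call is refused whole if a number of a shift passes 0.0417 or a number of a turn 0.125, either way. A call with a gripper value outside its range is refused whole. The fingers move at their own pace and stop on an object; the grip force is fixed at half the most. Time passes only in rows, so rows that do not move let the fingers close. It gives the time, the measured TCP pose, the force and the opening at its end, in the units of the state.
- read_state(): the state, without advancing time (a new reading comes with each control period).
- get_image(name): name is "side" or "top" or "wrist"; returns the picture (420x560x3 uint8, blue, green, red); there is no depth.
- camera_params(name): a dict with "mtx" (3x3 intrinsics, pixels), "extrinsics" (4x4, takes a point from camera to world coordinates). Camera axes: x right, y up, looking along -z (the intrinsics and any distortion apply to the point x, -y, -z); pixel columns grow to the right and rows downward; lengths in mm; the calibration is good to about 2 mm. A picture is of the moment at which its call begins: read the wrist's pose just before it. camera_params takes no time and is no camera call; for the wrist camera it gives the pose at the moment of the call.
- job_done(): hands the job in, once; it reports no verdict.
The state is a dict: "clock": time; "joints": joint angles; "joint_vel": joint speeds; "joint_efforts": joint torques, N m; "position": TCP position; "ee_rot": TCP orientation; "contact_force": force on the tool from outside, world axes, zero at the start; "wrist_torque": the same for the moment, N m; "gripper_width": finger opening in mm.
Only numpy, scipy, OpenCV 4.12 (cv2) and the standard library are available. Lean on these libraries where they do the work, as an engineer would, in place of code of your own. Each camera call takes 0.05 s, during which the arm holds its last target. There are 200 camera calls.

## Task

The three bench tools lie in one another's parking trays: bring each back to the tray of its own colour (the plane with red parts to the red tray, the sanding block with the blue grip to the blue tray, the wooden plane with green parts to the green tray), lying flat and upright inside the rim along the tray, and leave the grey tray empty. To make room, park one tool flat and lengthwise in the empty grey tray and let go of it there before you refill the coloured trays. Set the tools down gently, do not drop them, and leave the chisel, the try square and the glue bottle where they are.

Things in the scene. Friction and masses are not known exactly. Their poses are not given: they have to be found in the camera images.
- block_plane_c (a point): Metal block plane with a red cap and a red front knob, standing on its sole; 130 mm long, 44 mm wide, 56 mm high, 0.35 to 0.7 kg. Point: its centre, 28 mm above its underside; x along its length, y across, z up. May lie either way round. Sides flat, 44 mm apart, to 44 mm above the underside, from 54 mm behind the centre to 38 mm ahead of it (+x, towards the knob); the cap above is 34 mm wide.
- sanding_block_c (a point): Cork sanding block with a pale wood back and a blue bar grip on top; 120 mm long, 50 mm wide, 56 mm high, 0.17 to 0.35 kg. Point: its centre, 28 mm above its underside; x along its length, y across, z up. May lie either way round. The blue grip is 96 mm long and 38 mm wide with flat parallel sides, from 22 to 56 mm above the underside.
- wooden_plane_c (a point): Brown wooden plane with a green wedge and a green round knob on top; 124 mm long, 48 mm wide, 56 mm high, 0.29 to 0.6 kg. Point: its centre, 28 mm above its underside; x along its length, y across, z up. May lie either way round. Its body has flat parallel sides 48 mm apart over its whole length, to 44 mm above the underside; the wedge and knob above are narrower.
- tray_red: Red fixed parking tray, 166 mm long by 88 mm wide outside, 154 by 76 mm inside, floor 3 mm thick, rim 6 mm thick with its top 10 mm above the bench. Origin: centre of its underside, on the bench top (z = 0); x along its length, y across its width, z up. Home of the block plane with the red parts.
- tray_blue: Blue fixed parking tray, 166 mm long by 88 mm wide outside, 154 by 76 mm inside, floor 3 mm thick, rim 6 mm thick with its top 10 mm above the bench. Origin: centre of its underside, on the bench top (z = 0); x along its length, y across its width, z up. Home of the sanding block with the blue grip.
- tray_green: Green fixed parking tray, 166 mm long by 88 mm wide outside, 154 by 76 mm inside, floor 3 mm thick, rim 6 mm thick with its top 10 mm above the bench. Origin: centre of its underside, on the bench top (z = 0); x along its length, y across its width, z up. Home of the wooden plane with the green parts.
- tray_grey: Grey fixed parking tray, 166 mm long by 88 mm wide outside, 154 by 76 mm inside, floor 3 mm thick, rim 6 mm thick with its top 10 mm above the bench. Origin: centre of its underside, on the bench top (z = 0); x along its length, y across its width, z up. Empty at the start: the free spot; it must be empty again at the end.
- chisel_c (a point): Chisel with a yellow handle, lying on the bench, 180 mm long, 24 mm wide, 22 mm high. Its point is the middle of its length, 11 mm up; x runs towards the blade. A bystander, not to be disturbed.
- square_c (a point): Try square lying flat: dark wood stock 110 by 18 by 18 mm along its x, and a steel blade 130 by 30 by 3 mm along +y from the +x end of the stock. Its point lies in the angle of the two, 20 mm (x) and 30 mm (y) from the stock's centre, 9 mm above the bench. A bystander, not to be disturbed.
- glue_c (a point): White glue bottle with an orange cap, standing, 54 mm in diameter, 120 mm high. Its point is on its axis, 60 mm above the bench. A bystander, not to be disturbed.

How it is judged:
By the outcome, as a careful person would: the job done as asked, in the order asked, and still so for the second after the job is handed in, with the robot touching nothing.
It also fails if it takes over 117 s, if anything falls off the work surface, if the arm or the gripper's body presses on something with over 40 N, if the wrist force passes 120 N, or if a joint passes its speed limit or range.

## Working session

There is one attempt and no reset: what is moved stays moved. The work goes in short steps, Python scripts to look and compute and a tool call to move; the robot and the scene stay as the last step left them, time stands still between calls to the robot, and variables do not carry over. Pictures are saved under pics/ and viewed, on a budget of 14 in all, crops included, one or two more only if the job needs it, and the job is handed in when it is done.

Besides the shell and the picture viewer there is one more tool, called after "Emit:" as a command line: name --argument value ..., lists and objects as JSON in quotes. drive_tool: Moves the arm, as the interface text tells. Its arguments: {"type":"object","properties":{"moves":{"type":"array"}},"required":["moves"]}

```bash
mkdir -p pics; ls; python3 - <<'E'
from bench import *
import cv2,json
s=read_state();print(s)
for n in("top","side"):
    p=camera_params(n);print(n,p["mtx"],p["extrinsics"],[k for k in p])
    cv2.imwrite(f"pics/{n}0.png",get_image(n))
E
```

```text
pics
{'clock': 0.0, 'joints': array([ 1.57460292e+00,  3.85582392e-01,  6.60737058e-03, -4.96970136e-04,
       -1.19401964e+00, -2.58593895e-01]), 'joint_vel': array([-7.46375354e-04,  9.82938361e-04, -1.55449608e-04, -1.70634640e-03,
        8.36556004e-05,  2.14293590e-03]), 'joint_efforts': array([-6.30422733e-05, -3.92282724e+01,  1.88398755e+01,  4.18608651e+00,
       -4.68423881e-03,  4.50082553e-06]), 'position': array([157.36705679, 604.26631361, 238.19906305]), 'ee_rot': array([ 9.91884120e-01, -1.27140203e-01, -8.51721386e-05,  1.11993390e-03]), 'contact_force': array([ 0.33279025, -0.19517622,  0.17322485]), 'wrist_torque': array([-0.01148366, -0.01154839, -0.02682867]), 'gripper_width': 85.55579834272085}
top [[428.92062466   0.         286.2132095 ]
 [  0.         428.92062466 207.99267996]
 [  0.           0.           1.        ]] [[-2.20971334e-02  9.87467657e-01 -1.56266897e-01  3.88568799e+02]
 [-9.99317725e-01 -1.71891559e-02  3.26897228e-02  3.96651435e+00]
 [ 2.95939479e-02  1.56882630e-01  9.87173763e-01  1.11469873e+03]
 [ 0.00000000e+00  0.00000000e+00  0.00000000e+00  1.00000000e+00]] ['mtx', 'extrinsics']
side [[454.22830148   0.         272.98166786]
 [  0.         454.22830148 212.3361612 ]
 [  0.           0.           1.        ]] [[ 9.99054611e-01  2.65207627e-02 -3.44461013e-02  5.03016135e+02]
 [-4.25420562e-02  7.59511125e-01 -6.49101706e-01 -7.60348209e+02]
 [ 8.94752485e-03  6.49953460e-01  7.59921339e-01  9.67372696e+02]
 [ 0.00000000e+00  0.00000000e+00  0.00000000e+00  1.00000000e+00]] ['mtx', 'extrinsics']
```

View pics/top0.png

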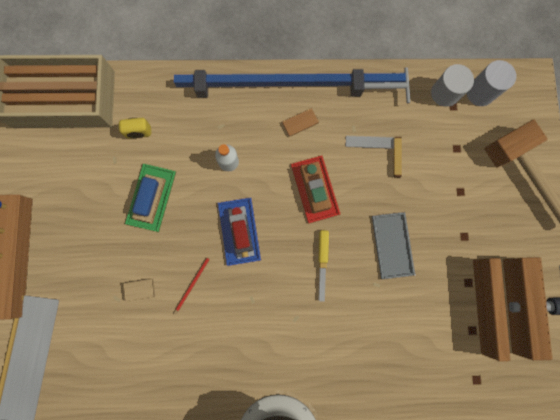

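View pics/side0.png

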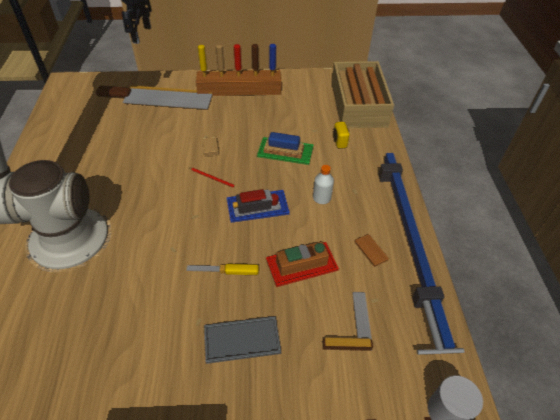

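The top view has the green tray at (150,198) holding the sanding block, the blue tray at (238,231) holding the block plane, and the red tray at (315,188) holding the wooden plane. The grey tray at (393,245) is empty. The glue bottle stands at (227,157), the chisel at (323,265) and the square at (385,150).

```bash
cat > h.py <<'E'
import numpy as np,cv2
from bench import *
from scipy.spatial.transform import Rotation as R
def ray(p,uv,z):
    K,E=p["mtx"],p["extrinsics"]; uv=np.atleast_2d(np.asarray(uv,float))
    d=np.c_[(uv[:,0]-K[0,2])/K[0,0],-(uv[:,1]-K[1,2])/K[1,1],-np.ones(len(uv))]@E[:3,:3].T
    o=E[:3,3]; return (o+d*((z-o[2])/d[:,2])[:,None])
def proj(p,P):
    K,E=p["mtx"],p["extrinsics"]; q=(np.atleast_2d(P)-E[:3,3])@E[:3,:3]
    return np.c_[K[0,0]*q[:,0]/-q[:,2]+K[0,2],-K[1,1]*q[:,1]/-q[:,2]+K[1,2]]
def rect(p,pts,z):
    """min-area rect of pixels cast to height z: centre, long, short, yaw of long axis"""
    W=ray(p,pts,z)[:,:2].astype(np.float32)
    (c,(a,b),_)=r=cv2.minAreaRect(W); B=cv2.boxPoints(r); e=[B[1]-B[0],B[2]-B[1]]
    l=max(e,key=np.linalg.norm); y=np.arctan2(l[1],l[0]); y=(y+np.pi/2)%np.pi-np.pi/2
    return np.round(c,1),round(max(a,b),1),round(min(a,b),1),round(float(y),3)
HSV=dict(red=[((0,150,60),(6,255,255)),((174,150,60),(180,255,255))],green=[((45,120,50),(80,255,255))],
 blue=[((105,130,40),(125,255,255))],grey=[((85,15,50),(125,110,160))],yellow=[((23,180,100),(32,255,255))],orange=[((5,200,180),(15,255,255))])
def mask(im,c):
    h=cv2.cvtColor(im,cv2.COLOR_BGR2HSV); m=0
    for a,b in HSV[c]: m=m|cv2.inRange(h,a,b)
    return m
def blobs(im,c,amin):
    cs,_=cv2.findContours(mask(im,c),cv2.RETR_EXTERNAL,cv2.CHAIN_APPROX_NONE)
    return sorted([k[:,0] for k in cs if cv2.contourArea(k)>amin],key=lambda k:-cv2.contourArea(k))
E
python3 - <<'E'
from h import *
for n in("top","side"):
    im=cv2.imread(f"pics/{n}0.png");p=camera_params(n)
    for c in HSV:
        for k in blobs(im,c,60)[:5]: print(n,c,k.mean(0).round(),*rect(p,k,8))
E
```

```text
top red [315. 189.] [ 614.4 -109.5] 165.4 87.6 0.258
top red [240. 234.] [497.8  87.5] 69.2 33.3 0.193
top red [192. 284.] [374.2 209.3] 145.7 7.3 -0.545
top green [153. 198.] [599.1 320.7] 160.4 85.7 -0.253
top blue [278.  78.] [925.3 -19.2] 395.2 17.6 1.563
top blue [242. 231.] [506.2  91.8] 161.2 83.6 0.142
top blue [145. 196.] [601.9 334.4] 93.1 38.1 -0.27
top blue [384.  77.] [ 926. -313.] 109.7 17.7 1.563
top blue [183.  78.] [925.8 239.5] 46.2 14.5 1.563
top grey [274.  82.] [919.5 -20.7] 404.0 34.8 1.563
top grey [228. 234.] [498.5 116.6] 133.4 39.6 0.176
side red [302. 268.] [ 612.5 -113.1] 165.8 91.6 0.264
side red [252. 196.] [489.  123.9] 71.7 38.8 0.187
side red [237.  57.] [439.7 871.8] 183.8 23.9 -1.558
side red [212. 177.] [371.3 203.6] 148.2 9.5 -0.544
side green [284. 153.] [595.3 315.9] 164.9 95.5 -0.25
side blue [413. 229.] [920.9   5.5] 393.6 23.0 1.57
side blue [442. 323.] [ 922.2 -289.4] 118.8 23.7 1.565
side blue [258. 209.] [503.8  87.7] 162.0 90.8 0.144
side blue [284. 140.] [592.8 363.2] 95.1 59.6 -0.266
side blue [272.  56.] [579.3 868.1] 183.4 20.2 1.533
side yellow [241. 269.] [ 459.3 -123.4] 83.6 32.9 -0.037
side yellow [342. 134.] [785.8 389.6] 131.3 43.7 1.536
side yellow [202.  57.] [301.6 868.3] 185.4 25.8 -1.466
```

```bash
cat >> h.py <<'E'
def pose():
    s=read_state(); M=R.from_quat(s["ee_rot"]).as_matrix()
    return s,M,np.arctan2(M[1,0],M[0,0])
def go(x,y,z,yaw=None):
    """shift (m) in tool axes as they stand, and turn vector to be vertical at yaw"""
    s,M,psi=pose(); yaw=psi if yaw is None else yaw
    yaw=psi+(yaw-psi+np.pi/2)%np.pi-np.pi/2
    d=M.T@(np.array([x,y,z])-s["position"])/1000
    T=R.from_euler('z',yaw).as_matrix()@np.diag([1,-1,-1.])
    rv=R.from_matrix(M.T@T).as_rotvec()
    print("t",round(s["clock"],2),"pos",s["position"].round(1),"psi",psi.round(3),"| shift",d.round(4),"rows",round(np.linalg.norm(d)/.0417,1),"turn(before-shift axes)",rv.round(3),"| w",round(s["gripper_width"],1),"F",s["contact_force"].round(1),"j6",s["joints"][5].round(2))
E
python3 - <<'E'
from h import *
p=camera_params("top")
print(rect(p,[(373,215),(402,212),(413,273),(384,278)],8))
print(ray(p,[(224,150)],120))
go(498,92,240,0.185)
E=camera_params("wrist");print(E["mtx"],E["extrinsics"].round(3))
E
```

```text
(array([ 464. , -308.2]), 164.7, 77.5, 0.119)
[[688.93367568 116.66931099 120.        ]]
t 0.1 pos [157.4 604.4 238.3] psi -0.255 | shift [ 0.4588  0.4099 -0.0008] rows 14.8 turn(before-shift axes) [ 0.002  0.    -0.44 ] | w 85.5 F [-0.1 -0.3 -0.7] j6 -0.26
[[348.10287466   0.         278.87304295]
 [  0.         348.10287466 216.1949317 ]
 [  0.           0.           1.        ]] [[-2.53000e-01  9.21000e-01  2.95000e-01  2.33597e+02]
 [-9.68000e-01 -2.42000e-01 -7.40000e-02  5.84808e+02]
 [ 3.00000e-03 -3.04000e-01  9.53000e-01  3.73762e+02]
 [ 0.00000e+00  0.00000e+00  0.00000e+00  1.00000e+00]]
```

Emit:
drive_tool --moves '[[[0.03, 0.027, 0, 0, 0, 0, 0], [0.03, 0.027, 0, 0, 0, 0, 0], [0.03, 0.027, 0, 0, 0, 0, 0], [0.03, 0.027, 0, 0, 0, 0, 0], [0.03, 0.027, 0, 0, 0, 0, 0], [0.03, 0.027, 0, 0, 0, 0, 0], [0.03, 0.027, 0, 0, 0, 0, 0], [0.03, 0.027, 0, 0, 0, 0, 0]]]'

```text
clock: 0.77
position: [335.7, 333.3, 239.1]
ee_rot: [0.992, -0.127, -0.0, 0.0]
contact_force: [1.7, 0.7, 0.7]
gripper_width: 85.8
```

Emit:
drive_tool --moves '[[[0.03, 0.027, 0, 0, 0, 0, 0], [0.03, 0.027, 0, 0, 0, 0, 0], [0.03, 0.027, 0, 0, 0, 0, 0], [0.03, 0.027, 0, 0, 0, 0, 0], [0.03, 0.027, 0, 0, 0, -0.11, 0], [0.03, 0.027, 0, 0, 0, -0.11, 0], [0.02, 0.02, 0, 0, 0, -0.11, 0], [0, 0, 0, 0, 0, -0.11, 0]]]'

```text
clock: 1.43
position: [489.4, 116.7, 238.7]
ee_rot: [0.996, 0.084, -0.0, 0.001]
contact_force: [-0.3, 1.4, -0.5]
gripper_width: 85.3
```

```bash
python3 - <<'E'
from h import *
go(498,92,240,0.185)
p=camera_params("wrist"); im=get_image("wrist"); cv2.imwrite("pics/w1.png",im)
for c in("red","blue"):
  for k in blobs(im,c,200)[:4]:
    for z in (10,59): print(c,z,k.mean(0).round(),*rect(p,k,z))
E
```

```text
t 1.43 pos [489.4 116.7 238.7] psi 0.168 | shift [ 0.0044  0.0257 -0.0013] rows 0.6 turn(before-shift axes) [ 0.001  0.001 -0.017] | w 85.3 F [-0.3  1.4 -0.5] j6 1.18
red 10 [505.  97.] [ 613.  -107.9] 165.8 92.2 0.263
red 59 [505.  97.] [606.8 -75.9] 143.5 79.8 0.263
red 10 [313. 193.] [482.2  77.2] 79.1 37.0 0.182
red 59 [313. 193.] [493.6  84.2] 68.4 32.0 0.182
red 10 [197. 250.] [396.  195.5] 100.7 7.8 -0.546
red 59 [197. 250.] [419.  186.6] 87.2 6.8 -0.546
red 10 [311. 127.] [552.1  92.8] 25.5 23.6 -1.404
red 59 [311. 127.] [554.1  97.8] 22.1 20.4 -1.404
blue 10 [305. 164.] [505.3  91.1] 164.8 87.1 0.145
blue 59 [305. 164.] [513.6  96.3] 142.6 75.3 0.145
blue 10 [59. 41.] [590.  344.3] 97.2 55.1 -0.269
blue 59 [59. 41.] [586.9 315.4] 84.1 47.7 -0.269
```

View pics/w1.png

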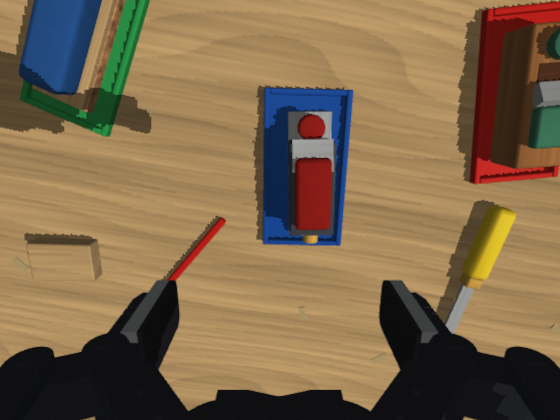

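The wrist view shows the block plane in the blue tray at about (311,172), with the knob at the far end (311,127). The body spans rows 111–234 and the finger path is clear.

```bash
python3 - <<'E'
from h import *
p=camera_params("wrist")
for z in (3,15,25,47): print(z,ray(p,[(311,111),(311,234),(289,150),(333,150)],z)[:,:2].round(1).tolist())
E
```

```text
3 [[565.2, 97.2], [433.8, 70.6], [522.6, 112.2], [530.5, 66.5]]
15 [[565.2, 98.3], [438.1, 72.5], [524.0, 112.8], [531.7, 68.6]]
25 [[565.2, 99.2], [441.6, 74.2], [525.2, 113.3], [532.6, 70.3]]
47 [[565.3, 101.2], [449.5, 77.8], [527.8, 114.5], [534.7, 74.1]]
```

```bash
python3 -c "
from h import *
go(496,85,25,0.185)"
```

```text
t 1.48 pos [488.2 117.8 238.6] psi 0.172 | shift [0.0024 0.0335 0.2136] rows 5.2 turn(before-shift axes) [ 0.001  0.001 -0.013] | w 85.4 F [ 0.6 -0.1 -0.1] j6 1.18
```

Emit:
drive_tool --moves '[[[0.0025, 0.0335, 0, 0, 0, -0.013, 0], [0, 0, 0.04, 0, 0, 0, 0], [0, 0, 0.04, 0, 0, 0, 0], [0, 0, 0.04, 0, 0, 0, 0], [0, 0, 0, 0, 0, 0, 0], [0, 0, 0, 0, 0, 0, 0]]]'

```text
clock: 1.98
position: [494.2, 87.0, 118.2]
ee_rot: [0.996, 0.09, -0.002, 0.001]
contact_force: [1.5, 0.4, 1.2]
gripper_width: 85.5
```

```bash
python3 -c "
from h import *
go(496,85,25,0.185)"
```

```text
t 1.98 pos [494.2  87.  118.2] psi 0.181 | shift [0.0018 0.0021 0.0932] rows 2.2 turn(before-shift axes) [ 0.002  0.005 -0.004] | w 85.5 F [1.5 0.4 1.2] j6 1.25
```

Emit:
drive_tool --moves '[[[0.002, 0.002, 0.031, 0, 0.004, -0.004, 0], [0, 0, 0.031, 0, 0, 0, 0], [0, 0, 0.031, 0, 0, 0, 0], [0, 0, 0, 0, 0, 0, 0], [0, 0, 0, 0, 0, 0, 255], [0, 0, 0, 0, 0, 0, 255], [0, 0, 0, 0, 0, 0, 255], [0, 0, 0, 0, 0, 0, 255]]]'

```text
clock: 2.65
position: [499.8, 86.6, 29.3]
ee_rot: [0.996, 0.093, 0.005, -0.001]
contact_force: [-2.7, 1.7, 11.4]
gripper_width: 43.3
```

Emit:
drive_tool --moves '[[[0, 0, 0, 0, 0, 0, 255], [0, 0, 0, 0, 0, 0, 255], [0, 0, 0, 0, 0, 0, 255]]]'

```text
clock: 2.9
position: [499.8, 86.7, 29.3]
ee_rot: [0.996, 0.093, 0.005, -0.001]
contact_force: [-0.6, 0.1, 6.5]
gripper_width: 42.8
```

Emit:
drive_tool --moves '[[[0, 0, -0.02, 0, 0, 0, 255], [0, 0, -0.03, 0, 0, 0, 255], [0, 0, -0.04, 0, 0, 0, 255], [0, 0, -0.04, 0, 0, 0, 255], [0, 0, -0.04, 0, 0, 0, 255], [0, 0, 0, 0, 0, 0, 255]]]'

```text
clock: 3.4
position: [501.8, 87.1, 206.4]
ee_rot: [0.996, 0.093, 0.012, -0.003]
contact_force: [1.1, 1.4, -1.5]
gripper_width: 42.8
```

```bash
python3 -c "
from h import *
go(460,-250,190,0.119)"
```

```text
t 3.4 pos [501.8  87.1 206.4] psi 0.187 | shift [-0.104   0.3235  0.013 ] rows 8.2 turn(before-shift axes) [-0.004 -0.023  0.068] | w 42.8 F [ 1.1  1.4 -1.5] j6 1.26
```

Emit:
drive_tool --moves '[[[-0.012, 0.039, 0, 0, -0.01, 0.03, 255], [-0.012, 0.039, 0, 0, -0.01, 0.03, 255], [-0.012, 0.039, 0, 0, 0, 0, 255], [-0.012, 0.039, 0, 0, 0, 0, 255], [-0.012, 0.039, 0, 0, 0, 0, 255], [-0.012, 0.039, 0, 0, 0, 0, 255], [-0.012, 0.039, 0, 0, 0, 0, 255], [-0.012, 0.03, 0, 0, 0, 0, 255]]]'

```text
clock: 4.07
position: [442.2, -229.8, 198.2]
ee_rot: [0.998, 0.062, -0.007, 0.001]
contact_force: [0.9, 0.0, -3.0]
gripper_width: 43.0
```

```bash
python3 - <<'E'
from h import *
go(464,-308,200,0.119)
p=camera_params("wrist"); im=get_image("wrist"); cv2.imwrite("pics/w2.png",im)
go(464,-308,200,0.119)
for k in blobs(im,"grey",1500)[:5]: print(k.mean(0).round(),*rect(p,k,8))
E
```

```text
t 4.07 pos [ 442.2 -229.8  198.2] psi 0.123 | shift [ 0.012   0.0803 -0.0019] rows 1.9 turn(before-shift axes) [0.001 0.015 0.004] | w 43.0 F [ 0.9  0.  -3. ] j6 1.84
t 4.12 pos [ 440.7 -233.2  198.1] psi 0.12 | shift [ 0.0142  0.0771 -0.002 ] rows 1.9 turn(before-shift axes) [0.002 0.017 0.001] | w 42.8 F [ 0.4 -3.4 -3.8] j6 1.84
```

View pics/w2.png

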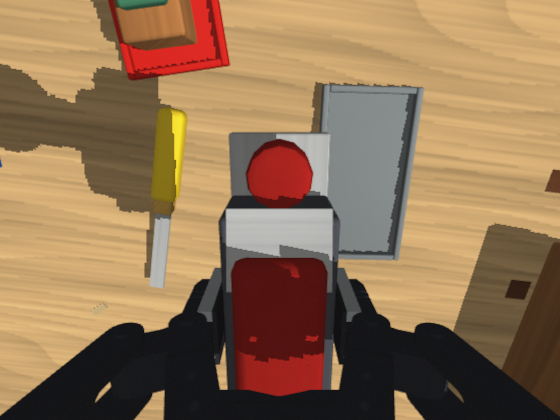

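The block plane is held straight, with its knob at (280,175). The grey tray's visible corners are (322,85), (424,88) and (400,259).

```bash
python3 - <<'E'
from h import *
p=camera_params("wrist")
W=ray(p,[(322,85),(424,88),(400,259)],9)[:,:2];print(W.round(1),np.linalg.norm(np.diff(W,axis=0),axis=1),(W[0]+W[2])/2,np.arctan2(*(W[1]-W[2])[::-1]))
c=(W[0]+W[2])/2
go(*c,120,.119)
E
```

```text
[[ 536.6 -260.2]
 [ 544.7 -349. ]
 [ 381.2 -366. ]] [ 89.15879706 164.37428723] [ 458.90435366 -313.11683981] 0.103361469397303
t 4.12 pos [ 440.7 -233.2  198.1] psi 0.12 | shift [0.0098 0.0814 0.0781] rows 2.7 turn(before-shift axes) [0.002 0.017 0.001] | w 42.8 F [ 0.4 -3.4 -3.8] j6 1.84
```

Emit:
drive_tool --moves '[[[0.005, 0.039, 0, 0, 0.008, 0, 255], [0.005, 0.039, 0.01, 0, 0.008, 0.005, 255], [0, 0, 0.04, 0, 0, 0, 255], [0, 0, 0.04, 0, 0, 0, 255], [0, 0, 0.03, 0, 0, 0, 255], [0, 0, 0, 0, 0, 0, 255], [0, 0, 0, 0, 0, 0, 255]]]'

```text
clock: 4.7
position: [462.0, -303.5, 76.9]
ee_rot: [0.998, 0.06, -0.002, -0.0]
contact_force: [1.1, 0.5, -2.2]
gripper_width: 43.5
```

```bash
python3 -c "
from h import *
go(460,-311,31,0.112)"
```

```text
t 4.7 pos [ 462.  -303.5   76.9] psi 0.12 | shift [-0.0027  0.0072  0.0459] rows 1.1 turn(before-shift axes) [-0.001  0.003  0.008] | w 43.5 F [ 1.1  0.5 -2.2] j6 1.98
```

Emit:
drive_tool --moves '[[[-0.003, 0.007, 0.0, 0, 0.003, 0.008, 255], [0, 0, 0.02, 0, 0, 0, 255], [0, 0, 0.012, 0, 0, 0, 255], [0, 0, 0.007, 0, 0, 0, 255], [0, 0, 0.003, 0, 0, 0, 255], [0, 0, 0, 0, 0, 0, 255], [0, 0, 0, 0, 0, 0, 255]]]'

```text
clock: 5.28
position: [462.0, -311.5, 37.0]
ee_rot: [0.998, 0.056, 0.003, 0.001]
contact_force: [0.0, -0.0, -4.4]
gripper_width: 42.8
```

```bash
python3 -c "
from h import *
go(460,-311,29,0.112)"
```

```text
t 5.28 pos [ 462.  -311.5   37. ] psi 0.112 | shift [-0.002  -0.0007  0.008 ] rows 0.2 turn(before-shift axes) [ 0.002 -0.006  0.   ] | w 42.8 F [ 0.  -0.  -4.4] j6 1.99
```

Emit:
drive_tool --moves '[[[0, 0, 0.004, 0, -0.006, 0, 255], [0, 0, 0.003, 0, 0, 0, 255], [0, 0, 0, 0, 0, 0, 255], [0, 0, 0, 0, 0, 0, 255]]]'

```text
clock: 5.62
position: [461.8, -311.4, 29.6]
ee_rot: [0.998, 0.056, -0.0, 0.001]
contact_force: [-1.0, -0.1, 3.0]
gripper_width: 42.6
```

Emit:
drive_tool --moves '[[[0, 0, 0, 0, 0, 0, 0], [0, 0, 0, 0, 0, 0, 0], [0, 0, 0, 0, 0, 0, 0], [0, 0, 0, 0, 0, 0, 0], [0, 0, 0, 0, 0, 0, 0], [0, 0, -0.04, 0, 0, 0, 0], [0, 0, -0.04, 0, 0, 0, 0], [0, 0, -0.04, 0, 0, 0, 0]]]'

```text
clock: 6.28
position: [460.6, -310.8, 149.2]
ee_rot: [0.998, 0.056, -0.003, -0.0]
contact_force: [1.3, 0.4, -0.8]
gripper_width: 85.5
```

```bash
python3 -c "
from h import *
go(560,250,230,-0.26)"
```

```text
t 6.28 pos [ 460.6 -310.8  149.2] psi 0.112 | shift [ 0.161  -0.5462 -0.0814] rows 13.8 turn(before-shift axes) [0.001 0.006 0.372] | w 85.5 F [ 1.3  0.4 -0.8] j6 1.98
```

Emit:
drive_tool --moves '[[[0, -0.03, -0.028, 0, 0, 0, 0], [0.011, -0.039, -0.008, 0, 0, 0, 0], [0.011, -0.039, -0.008, 0, 0, 0, 0], [0.011, -0.039, -0.008, 0, 0, 0, 0], [0.011, -0.039, -0.008, 0, 0, 0, 0], [0.011, -0.039, -0.008, 0, 0, 0, 0], [0.012, -0.039, -0.008, 0, 0, 0, 0], [0.012, -0.039, -0.008, 0, 0, 0, 0]]]'

```text
clock: 6.95
position: [505.9, 1.0, 232.8]
ee_rot: [0.998, 0.056, -0.001, 0.0]
contact_force: [1.5, -0.2, 0.1]
gripper_width: 85.4
```

Emit:
drive_tool --moves '[[[0.012, -0.039, 0, 0, 0, 0, 0], [0.012, -0.039, 0, 0, 0, 0, 0], [0.012, -0.039, 0, 0, 0, 0, 0], [0.012, -0.039, 0, 0, 0, 0, 0], [0.012, -0.039, 0, 0, 0, 0.12, 0], [0.012, -0.039, 0, 0, 0, 0.12, 0], [0.01, -0.03, 0, 0, 0, 0.12, 0], [0, 0, 0, 0, 0, 0, 0]]]'

```text
clock: 7.62
position: [571.6, 271.9, 230.2]
ee_rot: [0.992, -0.123, -0.001, 0.0]
contact_force: [-0.2, 0.0, 0.2]
gripper_width: 85.8
```

```bash
python3 - <<'E'
from h import *
im=get_image("wrist")
p=camera_params("wrist"); im=get_image("wrist"); cv2.imwrite("pics/w3.png",im)
go(600,325,35,-0.265)
for c in("green","blue"):
  for k in blobs(im,c,1500)[:4]:
    for z in (10,59): print(c,z,k.mean(0).round(),*rect(p,k,z))
cv2.imwrite("pics/top1.png",get_image("top"))
E
```

```text
t 7.72 pos [569.9 267.8 230.5] psi -0.246 | shift [ 0.0161 -0.0634  0.1953] rows 4.9 turn(before-shift axes) [0.003 0.004 0.019] | w 85.2 F [ 0.2 -0.6 -0.4] j6 0.63
green 10 [223. 162.] [598.  320.6] 164.9 87.6 -0.257
green 59 [223. 162.] [604.8 310.9] 142.2 75.6 -0.257
blue 10 [455. 195.] [505.8  92.2] 166.8 89.0 0.144
blue 59 [455. 195.] [525.4 114.1] 143.8 76.7 0.144
blue 10 [217. 181.] [586.1 330.9] 108.7 44.1 -0.27
blue 59 [217. 181.] [594.5 319.8] 93.7 38.0 -0.27
```

View pics/w3.png

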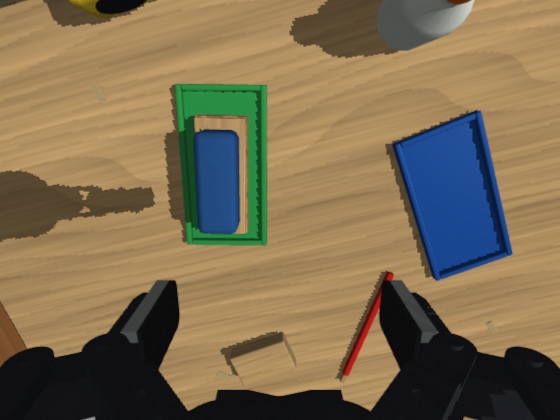

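View pics/top1.png

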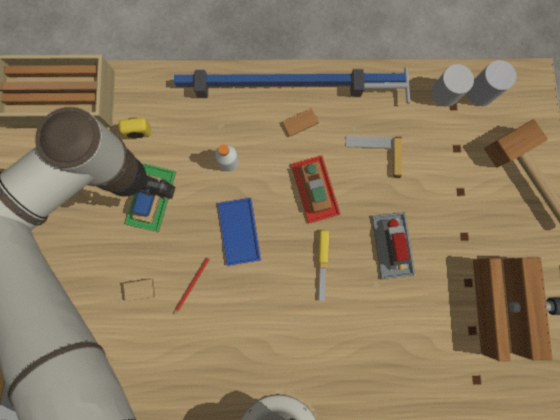

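The wrist view has the sanding block's blue grip at (217,181) in the green tray and the blue tray empty at (455,195). The top view shows the block plane lying inside the grey tray at (397,242).

```bash
python3 -c "
from h import *
go(594.5,320,36,-0.268)"
```

```text
t 7.77 pos [569.7 266.8 231. ] psi -0.247 | shift [ 0.0118 -0.0582  0.1948] rows 4.9 turn(before-shift axes) [0.003 0.004 0.021] | w 85.4 F [-0.6  0.1  0.2] j6 0.63
```

Emit:
drive_tool --moves '[[[0.006, -0.03, 0, 0, 0.004, 0.021, 0], [0.006, -0.029, 0.01, 0, 0, 0, 0], [0, 0, 0.04, 0, 0, 0, 0], [0, 0, 0.04, 0, 0, 0, 0], [0, 0, 0.02, 0, 0, 0, 0], [0, 0, 0, 0, 0, 0, 0], [0, 0, 0, 0, 0, 0, 0]]]'

```text
clock: 8.35
position: [596.9, 319.1, 121.5]
ee_rot: [0.991, -0.134, 0.0, 0.002]
contact_force: [0.7, 0.3, 2.0]
gripper_width: 85.2
```

```bash
python3 -c "
from h import *
go(594.5,320,36,-0.268)"
```

```text
t 8.35 pos [596.9 319.1 121.5] psi -0.27 | shift [-0.0026 -0.0005  0.0855] rows 2.1 turn(before-shift axes) [ 0.003 -0.001 -0.002] | w 85.2 F [0.7 0.3 2. ] j6 0.57
```

Emit:
drive_tool --moves '[[[-0.003, 0, 0.03, 0.003, 0, 0, 0], [0, 0, 0.035, 0, 0, 0, 0], [0, 0, 0.02, 0, 0, 0, 0], [0, 0, 0, 0, 0, 0, 0], [0, 0, 0, 0, 0, 0, 0]]]'

```text
clock: 8.77
position: [595.4, 321.6, 38.8]
ee_rot: [0.991, -0.134, 0.002, -0.001]
contact_force: [0.3, -0.3, 0.2]
gripper_width: 85.3
```

Emit:
drive_tool --moves '[[[0, 0, 0, 0, 0, 0, 255], [0, 0, 0, 0, 0, 0, 255], [0, 0, 0, 0, 0, 0, 255], [0, 0, 0, 0, 0, 0, 255], [0, 0, 0, 0, 0, 0, 255], [0, 0, 0, 0, 0, 0, 255], [0, 0, 0, 0, 0, 0, 255]]]'

```text
clock: 9.35
position: [595.2, 322.4, 38.6]
ee_rot: [0.991, -0.134, 0.002, -0.002]
contact_force: [-0.8, 1.6, 6.8]
gripper_width: 37.1
```

Emit:
drive_tool --moves '[[[0, 0, -0.02, 0, 0, 0, 255], [0, 0, -0.03, 0, 0, 0, 255], [0, 0, -0.04, 0, 0, 0, 255], [0, 0, -0.04, 0, 0, 0, 255], [0, 0, 0, 0, 0, 0, 255], [0, 0, 0, 0, 0, 0, 255]]]'

```text
clock: 9.85
position: [594.5, 322.0, 169.3]
ee_rot: [0.991, -0.134, 0.002, -0.003]
contact_force: [-0.5, -0.6, -3.9]
gripper_width: 36.8
```

```bash
python3 -c "
from h import *
go(506,92,110,0.144)"
```

```text
t 9.85 pos [594.5 322.  169.3] psi -0.269 | shift [-0.0243  0.2457  0.0577] rows 6.1 turn(before-shift axes) [-0.005 -0.005 -0.413] | w 36.8 F [-0.5 -0.6 -3.9] j6 0.57
```

Emit:
drive_tool --moves '[[[-0.004, 0.04, 0, 0, 0, 0, 255], [-0.004, 0.04, 0, 0, 0, 0, 255], [-0.004, 0.04, 0, 0, 0, 0, 255], [-0.004, 0.04, 0, 0, 0, -0.103, 255], [0.0, 0.04, 0, 0, 0, -0.103, 255], [0.005, 0.04, 0, 0, 0, -0.103, 255], [0, 0, 0.02, 0, 0, -0.103, 255], [0, 0, 0.02, 0, 0, 0, 255]]]'

```text
clock: 10.52
position: [530.6, 89.0, 125.0]
ee_rot: [0.997, 0.071, 0.0, -0.001]
contact_force: [-0.8, 0.9, -3.5]
gripper_width: 37.1
```

```bash
python3 -c "
from h import *
go(506,92,110,0.144)"
```

```text
t 10.52 pos [530.6  89.  125. ] psi 0.142 | shift [-0.024  -0.0064  0.015 ] rows 0.7 turn(before-shift axes) [-0.001 -0.    -0.002] | w 37.1 F [-0.8  0.9 -3.5] j6 1.25
```

Emit:
drive_tool --moves '[[[-0.024, -0.006, 0, 0, 0, 0, 255], [0, 0, 0.03, 0, 0, 0, 255], [0, 0, 0.02, 0, 0, 0, 255], [0, 0, 0.01, 0, 0, 0, 255], [0, 0, 0.005, 0, 0, 0, 255], [0, 0, 0, 0, 0, 0, 255], [0, 0, 0, 0, 0, 0, 255]]]'

```text
clock: 11.1
position: [507.7, 94.4, 61.3]
ee_rot: [0.997, 0.071, 0.001, -0.0]
contact_force: [-0.3, 0.8, -2.7]
gripper_width: 37.0
```

```bash
python3 -c "
from h import *
go(506,92,39,0.144)"
```

```text
t 11.1 pos [507.7  94.4  61.3] psi 0.143 | shift [-0.0021  0.0022  0.0223] rows 0.5 turn(before-shift axes) [-0.001 -0.002 -0.001] | w 37.0 F [-0.3  0.8 -2.7] j6 1.22
```

Emit:
drive_tool --moves '[[[-0.002, 0.002, 0.008, 0, 0, 0, 255], [0, 0, 0.006, 0, 0, 0, 255], [0, 0, 0.004, 0, 0, 0, 255], [0, 0, 0.003, 0, 0, 0, 255], [0, 0, 0.001, 0, 0, 0, 255], [0, 0, 0, 0, 0, 0, 255], [0, 0, 0, 0, 0, 0, 255]]]'

```text
clock: 11.68
position: [505.9, 92.1, 39.4]
ee_rot: [0.997, 0.071, 0.001, -0.001]
contact_force: [0.2, -0.2, -3.1]
gripper_width: 37.0
```

Still hanging, so I'll lower in small steps until it touches.

Emit:
drive_tool --moves '[[[0, 0, 0.001, 0, 0, 0, 255], [0, 0, 0.001, 0, 0, 0, 255], [0, 0, 0, 0, 0, 0, 255], [0, 0, 0, 0, 0, 0, 255]]]'

```text
clock: 12.02
position: [506.1, 92.3, 38.5]
ee_rot: [0.997, 0.072, 0.001, -0.001]
contact_force: [-2.4, 0.1, 4.0]
gripper_width: 37.2
```

Touching. Release, rise, and go on towards the red tray.

Emit:
drive_tool --moves '[[[0, 0, 0, 0, 0, 0, 0], [0, 0, 0, 0, 0, 0, 0], [0, 0, 0, 0, 0, 0, 0], [0, 0, 0, 0, 0, 0, 0], [0, 0, 0, 0, 0, 0, 0], [0, 0, -0.04, 0, 0, 0, 0], [0, 0, -0.04, 0, 0, 0, 0], [0, 0, -0.04, 0, 0, 0, 0]]]'

```text
clock: 12.68
position: [505.0, 91.6, 158.0]
ee_rot: [0.997, 0.071, -0.0, 0.0]
contact_force: [0.6, 1.0, -0.0]
gripper_width: 85.2
```

```bash
python3 -c "
from h import *
go(560,-85,230,0.26)"
```

```text
t 12.68 pos [505.   91.6 158. ] psi 0.143 | shift [ 0.0293  0.1826 -0.072 ] rows 4.8 turn(before-shift axes) [ 0.     0.001 -0.117] | w 85.2 F [ 0.6  1.  -0. ] j6 1.22
```

Emit:
drive_tool --moves '[[[0.005, 0.036, -0.018, 0, 0, 0, 0], [0.005, 0.036, -0.018, 0, 0, 0, 0], [0.006, 0.036, -0.018, 0, 0, 0, 0], [0.006, 0.036, -0.018, 0, 0, 0, 0], [0.006, 0.036, 0, 0, 0, -0.058, 0], [0, 0, 0, 0, 0, -0.058, 0], [0, 0, 0, 0, 0, 0, 0]]]'

```text
clock: 13.27
position: [558.8, -84.2, 228.9]
ee_rot: [0.992, 0.128, 0.001, -0.001]
contact_force: [0.3, 0.5, 0.1]
gripper_width: 85.7
```

```bash
python3 - <<'E'
from h import *
im=get_image("wrist")
p=camera_params("wrist"); im=get_image("wrist"); cv2.imwrite("pics/w4.png",im)
go(610,-108,25,0.26)
for c in("green","red","blue"):
  for k in blobs(im,c,300)[:3]:
    for z in (10,50): print(c,z,k.mean(0).round(),*rect(p,k,z))
E
```

```text
t 13.37 pos [558.3 -82.4 228.7] psi 0.257 | shift [0.0433 0.0381 0.2037] rows 5.1 turn(before-shift axes) [-0.001 -0.001 -0.003] | w 85.5 F [-0.1  0.2 -0.3] j6 1.69
red 10 [319. 130.] [ 614. -110.] 165.3 87.4 0.262
red 50 [319. 130.] [ 616.3 -104.8] 146.6 77.5 0.262
red 10 [472. 328.] [ 443.  -347.2] 51.7 41.1 0.109
red 50 [472. 328.] [ 464.6 -315.2] 45.8 36.5 0.109
red 10 [471. 279.] [ 509.6 -323.7] 35.4 26.8 0.265
red 50 [471. 279.] [ 523.7 -294.4] 31.4 23.7 0.265
blue 10 [105. 184.] [505.7  91.1] 165.2 92.8 0.142
blue 50 [105. 184.] [520.3  73.6] 146.5 82.3 0.142
```

View pics/w4.png

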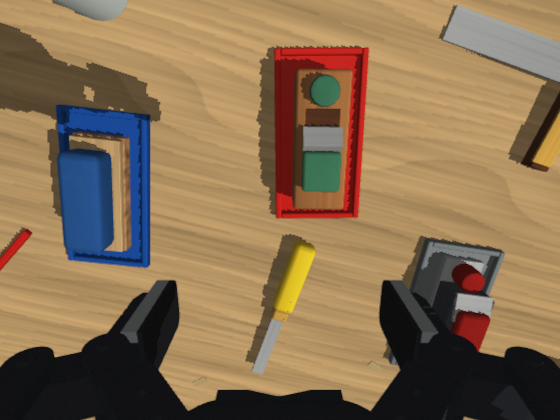

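The wooden plane is at (322,140) in the red tray, with top-face corners near (297,69), (352,70), (345,208) and (294,207). The sanding block sits inside the blue tray, and the block plane lies in the grey tray.

```bash
python3 - <<'E'
from h import *
p=camera_params("wrist")
print(rect(p,[(297,69),(352,70),(345,208),(294,207)],47))
W=ray(p,[(325,90),(322,172)],57)[:,:2];print(W,np.arctan2(*(W[0]-W[1])[::-1]))
E
```

```text
(array([ 613.3, -108.7]), 121.7, 48.4, 0.249)
[[ 655.67818661  -96.84696817]
 [ 589.26972909 -114.34802861]] 0.25767787842650625
```

```bash
python3 -c "
from h import *
go(612,-108.5,120,0.254)"
```

```text
t 13.37 pos [558.3 -82.4 228.7] psi 0.257 | shift [0.0452 0.039  0.1087] rows 3.0 turn(before-shift axes) [-0.001 -0.001  0.003] | w 85.5 F [-0.1  0.2 -0.3] j6 1.69
```

Emit:
drive_tool --moves '[[[0.023, 0.02, 0, 0, 0, 0.003, 0], [0.023, 0.02, 0.01, 0, 0, 0, 0], [0, 0, 0.035, 0, 0, 0, 0], [0, 0, 0.035, 0, 0, 0, 0], [0, 0, 0.03, 0, 0, 0, 0], [0, 0, 0, 0, 0, 0, 0], [0, 0, 0, 0, 0, 0, 0]]]'

```text
clock: 13.95
position: [612.7, -108.3, 118.0]
ee_rot: [0.992, 0.128, -0.001, -0.0]
contact_force: [0.6, -0.0, 0.7]
gripper_width: 85.0
```

```bash
python3 -c "
from h import *
go(612,-108.5,27,0.254)"
```

```text
t 13.95 pos [ 612.7 -108.3  118. ] psi 0.257 | shift [-0.0006  0.0001  0.091 ] rows 2.2 turn(before-shift axes) [-0.001  0.002  0.003] | w 85.0 F [ 0.6 -0.   0.7] j6 1.74
```

Emit:
drive_tool --moves '[[[0, 0, 0.035, 0, 0, 0.003, 0], [0, 0, 0.035, 0, 0, 0, 0], [0, 0, 0.021, 0, 0, 0, 0], [0, 0, 0, 0, 0, 0, 0], [0, 0, 0, 0, 0, 0, 0]]]'

```text
clock: 14.37
position: [615.1, -108.7, 30.0]
ee_rot: [0.992, 0.127, 0.002, 0.0]
contact_force: [0.6, 0.7, 0.7]
gripper_width: 85.6
```

Emit:
drive_tool --moves '[[[0, 0, 0, 0, 0, 0, 255], [0, 0, 0, 0, 0, 0, 255], [0, 0, 0, 0, 0, 0, 255], [0, 0, 0, 0, 0, 0, 255], [0, 0, 0, 0, 0, 0, 255], [0, 0, 0, 0, 0, 0, 255]]]'

```text
clock: 14.87
position: [615.3, -108.7, 30.9]
ee_rot: [0.992, 0.126, 0.003, -0.0]
contact_force: [-2.5, 3.2, 7.1]
gripper_width: 46.9
```

Emit:
drive_tool --moves '[[[0, 0, -0.02, 0, 0, 0, 255], [0, 0, -0.03, 0, 0, 0, 255], [0, 0, -0.04, 0, 0, 0, 255], [0, 0, -0.04, 0, 0, 0, 255], [0, 0, -0.04, 0, 0, 0, 255], [0, 0, 0, 0, 0, 0, 255], [0, 0, 0, 0, 0, 0, 255]]]'

```text
clock: 15.45
position: [614.1, -109.1, 201.0]
ee_rot: [0.992, 0.126, 0.004, -0.001]
contact_force: [0.2, 0.3, -5.6]
gripper_width: 46.8
```

```bash
python3 -c "
from h import *
go(598,320,190,-0.256)"
```

```text
t 15.45 pos [ 614.1 -109.1  201. ] psi 0.252 | shift [ 0.0914 -0.4195  0.0119] rows 10.3 turn(before-shift axes) [-0.002 -0.008  0.508] | w 46.8 F [ 0.2  0.3 -5.6] j6 1.74
```

Emit:
drive_tool --moves '[[[0.008, -0.038, 0, 0, -0.008, 0, 255], [0.008, -0.038, 0, 0, 0, 0, 255], [0.008, -0.038, 0, 0, 0, 0, 255], [0.008, -0.038, 0, 0, 0, 0, 255], [0.008, -0.038, 0, 0, 0, 0, 255], [0.008, -0.038, 0, 0, 0, 0, 255], [0.008, -0.038, 0, 0, 0, 0.1, 255], [0.005, -0.038, 0, 0, 0, 0.1, 255]]]'

```text
clock: 16.12
position: [597.9, 201.7, 194.8]
ee_rot: [1.0, 0.024, -0.006, 0.001]
contact_force: [0.6, 0.1, -4.3]
gripper_width: 46.9
```

Emit:
drive_tool --moves '[[[0.0, -0.038, 0, 0, 0, 0.1, 255], [-0.004, -0.038, 0, 0, 0, 0.1, 255], [-0.006, -0.038, 0, 0, 0, 0.1, 255], [0, 0, 0, 0, 0, 0, 255], [0, 0, 0, 0, 0, 0, 255]]]'

```text
clock: 16.53
position: [593.6, 316.6, 193.9]
ee_rot: [0.993, -0.122, -0.006, 0.003]
contact_force: [0.6, -0.4, -4.5]
gripper_width: 47.1
```

```bash
python3 -c "
from h import *
go(600,319.5,120,-0.256)"
```

```text
t 16.53 pos [593.6 316.6 193.9] psi -0.244 | shift [ 0.0063 -0.0049  0.0738] rows 1.8 turn(before-shift axes) [0.007 0.011 0.012] | w 47.1 F [ 0.6 -0.4 -4.5] j6 0.6
```

Emit:
drive_tool --moves '[[[0.006, -0.005, 0, 0.007, 0.011, 0.012, 255], [0, 0, 0.04, 0, 0, 0, 255], [0, 0, 0.04, 0, 0, 0, 255], [0, 0, 0.03, 0, 0, 0, 255], [0, 0, 0.015, 0, 0, 0, 255], [0, 0, 0, 0, 0, 0, 255], [0, 0, 0, 0, 0, 0, 255]]]'

```text
clock: 17.12
position: [603.7, 317.1, 71.7]
ee_rot: [0.992, -0.13, 0.002, -0.001]
contact_force: [-0.1, 1.0, -4.1]
gripper_width: 46.6
```

```bash
python3 -c "
from h import *
go(600,319.5,31,-0.256)"
```

```text
t 17.12 pos [603.7 317.1  71.7] psi -0.261 | shift [-0.0044 -0.0013  0.0407] rows 1.0 turn(before-shift axes) [-0.002 -0.004 -0.005] | w 46.6 F [-0.1  1.  -4.1] j6 0.59
```

Emit:
drive_tool --moves '[[[-0.0045, -0.001, 0.01, -0.002, -0.004, -0.004, 255], [0, 0, 0.012, 0, 0, 0, 255], [0, 0, 0.009, 0, 0, 0, 255], [0, 0, 0.004, 0, 0, 0, 255], [0, 0, 0.002, 0, 0, 0, 255], [0, 0, 0, 0, 0, 0, 255], [0, 0, 0, 0, 0, 0, 255]]]'

```text
clock: 17.7
position: [599.8, 321.3, 36.2]
ee_rot: [0.992, -0.127, 0.001, -0.001]
contact_force: [0.1, 0.4, -4.9]
gripper_width: 47.1
```

Emit:
drive_tool --moves '[[[0, 0, 0.003, 0, 0, 0, 255], [0, 0, 0.0015, 0, 0, 0, 255], [0, 0, 0.001, 0, 0, 0, 255], [0, 0, 0, 0, 0, 0, 255], [0, 0, 0, 0, 0, 0, 255]]]'

```text
clock: 18.12
position: [599.6, 321.3, 31.1]
ee_rot: [0.992, -0.127, 0.001, -0.001]
contact_force: [-2.1, -0.3, -1.9]
gripper_width: 46.9
```

Emit:
drive_tool --moves '[[[0, 0, 0.001, 0, 0, 0, 255], [0, 0, 0, 0, 0, 0, 255], [0, 0, 0, 0, 0, 0, 255]]]'

```text
clock: 18.37
position: [599.6, 321.3, 31.0]
ee_rot: [0.992, -0.127, 0.001, -0.001]
contact_force: [-4.5, -0.2, 5.9]
gripper_width: 46.8
```

Emit:
drive_tool --moves '[[[0, 0, 0, 0, 0, 0, 0], [0, 0, 0, 0, 0, 0, 0], [0, 0, 0, 0, 0, 0, 0], [0, 0, 0, 0, 0, 0, 0], [0, 0, 0, 0, 0, 0, 0], [0, 0, -0.04, 0, 0, 0, 0], [0, 0, -0.04, 0, 0, 0, 0], [0, 0, -0.04, 0, 0, 0, 0]]]'

```text
clock: 19.03
position: [599.2, 320.5, 150.0]
ee_rot: [0.992, -0.127, 0.0, -0.0]
contact_force: [0.7, 1.0, 0.0]
gripper_width: 85.6
```

```bash
python3 -c "
from h import *
go(430,-290,230,0.112)"
```

```text
t 19.03 pos [599.2 320.5 150. ] psi -0.255 | shift [-0.0096  0.6334 -0.0805] rows 15.3 turn(before-shift axes) [-0.001 -0.001 -0.367] | w 85.6 F [0.7 1.  0. ] j6 0.59
```

Emit:
drive_tool --moves '[[[0, 0.01, -0.04, 0, 0, 0, 0], [0, 0.038, -0.015, 0, 0, 0, 0], [0, 0.038, -0.015, 0, 0, 0, 0], [0, 0.04, -0.01, 0, 0, 0, 0], [0, 0.041, 0, 0, 0, 0, 0], [0, 0.041, 0, 0, 0, 0, 0], [0, 0.041, 0, 0, 0, 0, 0], [0, 0.041, 0, 0, 0, 0, 0]]]'

```text
clock: 19.7
position: [525.1, 38.4, 229.0]
ee_rot: [0.992, -0.127, 0.001, -0.001]
contact_force: [0.9, -1.5, 0.4]
gripper_width: 85.1
```

Emit:
drive_tool --moves '[[[0, 0.041, 0, 0, 0, 0, 0], [0, 0.041, 0, 0, 0, 0, 0], [0, 0.041, 0, 0, 0, 0, 0], [0, 0.041, 0, 0, 0, 0, 0], [0, 0.041, 0, 0, 0, -0.12, 0], [0, 0.041, 0, 0, 0, -0.12, 0], [0, 0.041, 0, 0, 0, -0.12, 0], [0, 0.0, 0, 0, 0, 0, 0]]]'

```text
clock: 20.37
position: [468.2, -232.3, 228.0]
ee_rot: [0.999, 0.033, 0.001, -0.0]
contact_force: [0.5, 0.1, 0.1]
gripper_width: 85.5
```

```bash
python3 -c "
from h import *
go(420,-290,230,0.112)"
```

```text
t 20.37 pos [ 468.2 -232.3  228. ] psi 0.067 | shift [-0.0519  0.0544 -0.0022] rows 1.8 turn(before-shift axes) [-0.001 -0.002 -0.045] | w 85.5 F [0.5 0.1 0.1] j6 1.79
```

Emit:
drive_tool --moves '[[[-0.025, 0.027, 0, 0, 0, -0.045, 0], [-0.025, 0.027, 0, 0, 0, 0, 0], [0, 0, 0, 0, 0, 0, 0], [0, 0, 0, 0, 0, 0, 0]]]'

```text
clock: 20.7
position: [423.0, -286.8, 227.8]
ee_rot: [0.998, 0.055, 0.001, -0.001]
contact_force: [0.6, 0.2, -0.1]
gripper_width: 85.3
```

```bash
python3 - <<'E'
from h import *
p=camera_params("wrist"); im=get_image("wrist"); cv2.imwrite("pics/w5.png",im)
go(455,-311,120,0.112)
for c in("red",):
  for k in blobs(im,c,300)[:4]:
    for z in (10,50,59): print(c,z,k.mean(0).round(),*rect(p,k,z))
E
```

```text
t 20.75 pos [ 423.8 -286.1  227.9] psi 0.111 | shift [0.028  0.0284 0.1079] rows 2.8 turn(before-shift axes) [-0.002 -0.003 -0.001] | w 85.2 F [-0.1 -0.4 -0.8] j6 1.96
red 10 [118.  25.] [ 556.6 -126.8] 89.9 49.8 -1.311
red 50 [118.  25.] [ 550.3 -144. ] 79.7 44.2 -1.311
red 59 [118.  25.] [ 548.9 -147.9] 77.4 42.9 -1.311
red 10 [312. 164.] [ 447.7 -317.7] 78.4 38.0 0.109
red 50 [312. 164.] [ 453.7 -313.3] 69.5 33.7 0.109
red 59 [312. 164.] [ 455.1 -312.3] 67.5 32.7 0.109
red 10 [311.  93.] [ 516.8 -308.1] 25.9 21.6 -1.462
red 50 [311.  93.] [ 515.  -304.8] 23.0 19.2 -1.462
red 59 [311.  93.] [ 514.6 -304. ] 22.3 18.6 -1.462
```

View pics/w5.png

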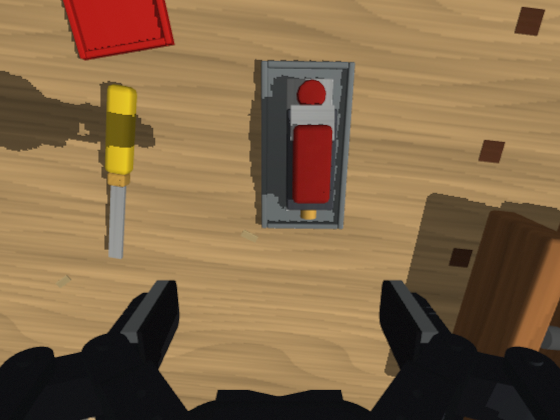

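The block plane lies straight in the grey tray, with its cap at (312,164) and knob at (311,93), so its centre is near (462,-312).

Emit:
drive_tool --moves '[[[0.033, 0.029, 0, 0, 0, 0, 0], [0, 0, 0.04, 0, 0, 0, 0], [0, 0, 0.04, 0, 0, 0, 0], [0, 0, 0.03, 0, 0, 0, 0], [0, 0, 0, 0, 0, 0, 0], [0, 0, 0, 0, 0, 0, 0]]]'

```text
clock: 21.25
position: [458.6, -308.4, 116.9]
ee_rot: [0.998, 0.058, -0.001, -0.001]
contact_force: [0.3, -0.5, -0.8]
gripper_width: 85.5
```

```bash
python3 -c "
from h import *
go(459,-312,27,0.112)"
```

```text
t 21.25 pos [ 458.6 -308.4  116.9] psi 0.115 | shift [0.     0.0038 0.0899] rows 2.2 turn(before-shift axes) [-0.003  0.001  0.003] | w 85.5 F [ 0.3 -0.5 -0.8] j6 1.99
```

Emit:
drive_tool --moves '[[[0, 0.004, 0.034, -0.003, 0, 0.003, 0], [0, 0, 0.034, 0, 0, 0, 0], [0, 0, 0.02, 0, 0, 0, 0], [0, 0, 0, 0, 0, 0, 0], [0, 0, 0, 0, 0, 0, 0]]]'

```text
clock: 21.67
position: [460.9, -313.5, 31.6]
ee_rot: [0.998, 0.056, 0.002, 0.001]
contact_force: [0.7, 0.4, 0.4]
gripper_width: 85.6
```

Emit:
drive_tool --moves '[[[0, 0, 0, 0, 0, 0, 255], [0, 0, 0, 0, 0, 0, 255], [0, 0, 0, 0, 0, 0, 255], [0, 0, 0, 0, 0, 0, 255], [0, 0, 0, 0, 0, 0, 255], [0, 0, 0, 0, 0, 0, 255]]]'

```text
clock: 22.17
position: [460.3, -313.4, 31.9]
ee_rot: [0.998, 0.055, 0.003, 0.001]
contact_force: [-0.2, 2.3, 7.2]
gripper_width: 43.0
```

Emit:
drive_tool --moves '[[[0, 0, -0.02, 0, 0, 0, 255], [0, 0, -0.03, 0, 0, 0, 255], [0, 0, -0.04, 0, 0, 0, 255], [0, 0, -0.04, 0, 0, 0, 255], [0, 0, 0, 0, 0, 0, 255], [0, 0, 0, 0, 0, 0, 255]]]'

```text
clock: 22.67
position: [459.8, -313.3, 162.6]
ee_rot: [0.998, 0.055, 0.004, 0.001]
contact_force: [-1.1, 0.2, -4.3]
gripper_width: 43.1
```

```bash
python3 -c "
from h import *
go(611,-110,160,0.26)"
```

```text
t 22.67 pos [ 459.8 -313.3  162.6] psi 0.11 | shift [ 0.1726 -0.1855  0.0034] rows 6.1 turn(before-shift axes) [ 0.004 -0.008 -0.15 ] | w 43.1 F [-1.1  0.2 -4.3] j6 1.99
```

Emit:
drive_tool --moves '[[[0.027, -0.03, 0, 0, -0.008, 0, 255], [0.027, -0.03, 0, 0, 0, 0, 255], [0.027, -0.03, 0, 0, 0, 0, 255], [0.027, -0.03, 0, 0, 0, 0, 255], [0.027, -0.03, 0, 0, 0, -0.05, 255], [0.027, -0.03, 0, 0, 0, -0.05, 255], [0, 0, 0, 0, 0, -0.05, 255], [0, 0, 0, 0, 0, 0, 255]]]'

```text
clock: 23.33
position: [597.7, -112.9, 155.9]
ee_rot: [0.991, 0.132, -0.006, -0.0]
contact_force: [-0.7, -0.9, -3.9]
gripper_width: 42.7
```

```bash
python3 -c "
from h import *
go(611,-110,32,0.26)"
```

```text
t 23.33 pos [ 597.7 -112.9  155.9] psi 0.264 | shift [0.015  0.001  0.1237] rows 3.0 turn(before-shift axes) [-0.002  0.011  0.004] | w 42.7 F [-0.7 -0.9 -3.9] j6 1.76
```

Emit:
drive_tool --moves '[[[0.014, 0.001, 0, 0, 0.011, 0.004, 255], [0, 0, 0.03, 0, 0, 0, 255], [0, 0, 0.03, 0, 0, 0, 255], [0, 0, 0.02, 0, 0, 0, 255], [0, 0, 0.01, 0, 0, 0, 255], [0, 0, 0, 0, 0, 0, 255], [0, 0, 0, 0, 0, 0, 255]]]'

```text
clock: 23.92
position: [612.1, -113.3, 68.4]
ee_rot: [0.992, 0.127, 0.002, -0.0]
contact_force: [0.8, -0.0, -2.0]
gripper_width: 42.9
```

```bash
python3 -c "
from h import *
go(611,-110,32,0.26)"
```

```text
t 23.92 pos [ 612.1 -113.3   68.4] psi 0.255 | shift [-0.0004 -0.0034  0.0364] rows 0.9 turn(before-shift axes) [ 0.    -0.004 -0.005] | w 42.9 F [ 0.8 -0.  -2. ] j6 1.75
```

Emit:
drive_tool --moves '[[[-0.001, -0.003, 0.01, 0, -0.004, -0.005, 255], [0, 0, 0.01, 0, 0, 0, 255], [0, 0, 0.007, 0, 0, 0, 255], [0, 0, 0.004, 0, 0, 0, 255], [0, 0, 0.002, 0, 0, 0, 255], [0, 0, 0, 0, 0, 0, 255], [0, 0, 0, 0, 0, 0, 255]]]'

```text
clock: 24.5
position: [611.2, -109.9, 35.9]
ee_rot: [0.991, 0.13, 0.001, 0.0]
contact_force: [0.5, 0.2, -2.8]
gripper_width: 42.8
```

Emit:
drive_tool --moves '[[[0, 0, 0.002, 0, 0, 0, 255], [0, 0, 0.0015, 0, 0, 0, 255], [0, 0, 0.001, 0, 0, 0, 255], [0, 0, 0, 0, 0, 0, 255], [0, 0, 0, 0, 0, 0, 255]]]'

```text
clock: 24.92
position: [611.1, -109.8, 32.0]
ee_rot: [0.991, 0.13, 0.001, 0.0]
contact_force: [-1.7, 2.0, 2.2]
gripper_width: 42.9
```

Touching. Release, rise and back off for a final view.

Emit:
drive_tool --moves '[[[0, 0, 0, 0, 0, 0, 0], [0, 0, 0, 0, 0, 0, 0], [0, 0, 0, 0, 0, 0, 0], [0, 0, 0, 0, 0, 0, 0], [0, 0, 0, 0, 0, 0, 0], [0, 0, -0.04, 0, 0, 0, 0], [0, 0, -0.04, 0, 0, 0, 0], [0, 0, -0.04, 0, 0, 0, 0]]]'

```text
clock: 25.58
position: [610.3, -110.0, 152.0]
ee_rot: [0.991, 0.13, -0.001, 0.0]
contact_force: [0.6, -0.5, -0.4]
gripper_width: 85.5
```

Emit:
drive_tool --moves '[[[0, 0, -0.04, 0, 0, 0, 0], [-0.03, 0, -0.025, 0, 0, 0, 0], [-0.04, 0, 0, 0, 0, 0, 0], [-0.04, 0, 0, 0, 0, 0, 0], [-0.03, 0, 0, 0, 0, 0, 0], [0, 0, 0, 0, 0, 0, 0], [0, 0, 0, 0, 0, 0, 0]]]'

```text
clock: 26.17
position: [474.4, -146.5, 217.0]
ee_rot: [0.992, 0.13, 0.001, 0.0]
contact_force: [-0.1, -0.2, 0.4]
gripper_width: 85.8
```

```bash
python3 - <<'E'
from h import *
s0=cv2.imread("pics/side0.png");t0=cv2.imread("pics/top0.png")
for n in("side","wrist","top"):cv2.imwrite(f"pics/{n}F.png",get_image(n))
for n,cs in(("top",("red","green","blue")),("side",("red","green","blue","yellow"))):
    im=cv2.imread(f"pics/{n}F.png");p=camera_params(n)
    for c in cs:
        for k in blobs(im,c,60)[:4]: print(n,c,k.mean(0).round(),*rect(p,k,8))
E
```

```text
top red [311. 170.] [653.4 -99. ] 87.4 84.5 -1.31
top red [192. 284.] [374.2 209.3] 145.7 7.0 -0.542
top red [316. 181.] [ 633.9 -112.5] 32.1 30.4 -1.288
top green [161. 182.] [629.5 312.3] 96.5 85.6 -0.266
top blue [278.  78.] [925.2 -20.5] 392.6 17.6 1.563
top blue [385.  77.] [ 926. -313.] 109.7 17.7 1.563
top blue [183.  78.] [925.8 239.4] 46.3 14.5 1.563
top blue [230. 258.] [442.  110.7] 39.4 28.0 0.142
side red [303. 266.] [ 612.5 -113. ] 165.8 92.1 0.259
side red [299. 253.] [608.5 -81. ] 71.7 37.2 0.253
side green [288. 155.] [602.1 300.3] 159.6 88.0 -0.032
side blue [413. 229.] [921.6   5.5] 393.6 21.8 1.57
side blue [442. 323.] [ 922.5 -289.4] 118.8 23.3 1.565
side blue [279. 205.] [554.9  95. ] 91.8 58.9 -1.427
side blue [232. 210.] [433.4  77.4] 91.1 22.7 -1.366
side yellow [241. 269.] [ 459.2 -124.9] 83.7 29.9 -0.037
side yellow [342. 134.] [785.8 389.2] 132.5 42.0 1.475
```

View pics/sideF.png

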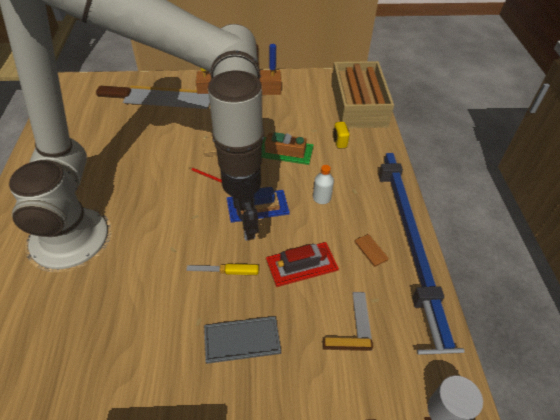

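View pics/wristF.png

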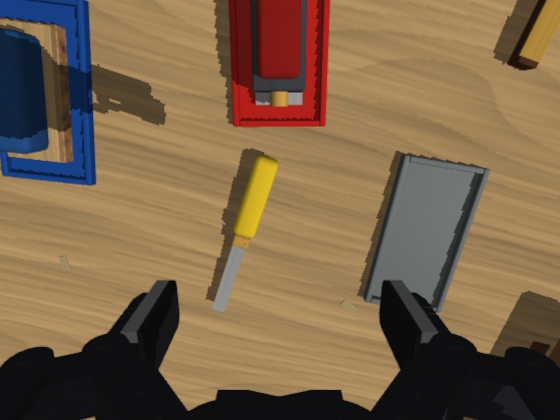

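View pics/topF.png

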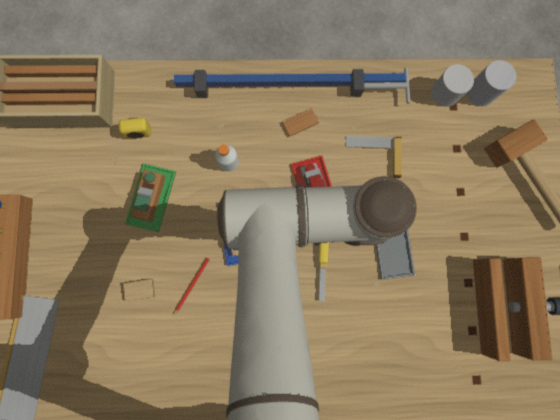

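The final views agree. The block plane is flat in the red tray (side 302,262), the sanding block in the blue tray (side 264,203) and the wooden plane in the green tray (top 149,197). The grey tray is empty (side 242,338), and the chisel, square and glue bottle are where they started.

```bash
python3 -c "
from bench import *
print(job_done())"
```

```text
the job is handed in; nothing more can be done
None
```

All three tools are back in the trays of their own colour, the grey tray is empty, and the job is handed in after about 26 s on the robot's clock.

- **Order:** I parked the block plane in the grey tray and let go of it there. Then the sanding block went to blue, the wooden plane to green, and the block plane from grey to red. I lowered each tool in small steps until the force reading showed contact, then opened the gripper.
- **Forces:** the readings I saw stayed under about 12 N. They are taken at the end of each call, so a short peak in between would not show.
- **Final check:** the side, wrist and top pictures show each tool upright inside its rim and the grey tray empty. The chisel, try square and glue bottle look unmoved; only the chisel was checked by number, within about 2 mm. The gripper was open and clear of everything.
- **Limits of the check:** the arm partly hid the blue and red trays from above and the blue one from the side. The sanding block's fit in the blue tray rests mainly on an earlier close wrist view. The colour outlines of the partly hidden trays came out incomplete at the end, so I judged those by eye. No check disagreed beyond a few millimetres.

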